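# Set out one spice tube, put another away

### The arm

A 6-joint arm with a two-finger parallel gripper is mounted at the origin on the work surface. World frame = base frame: x ahead of the robot, y to its left, z up, the work surface at z = 0. Lengths are in mm, angles in rad, forces in N, time in s.
With the tool pointing down it reaches from about 350 to 875 mm from the base axis. Payload 4.2 kg.
Tool frame: the origin (TCP) lies at the very end of the fingers, on their centre line; the grasp point (between the pads) lies 19 mm behind it; z points along the fingers, y is the line along which they close (so a half turn about z gives the same grasp; the last joint's range is limited). The gripper opens to 85 mm and grips with 20 to 120 N. Pads are 22 mm wide; open, the fingers measure 114 mm over their backs; the gripper's body (76 mm by 85 mm) begins 54 mm behind the grasp point. The pads swing forward as they close: fully open they stand 13 mm farther back than shut.
Start: joints at [1.445, 0.385, 0.008, 0, -1.194, -0.259], TCP at [234.575, 579.287, 231.312] pointing down, gripper open.
Joint ranges: [-3.14, 3.14], [-1.21, 2.06], [-1.07, 1.41], [-3.16, 2.05], [-2.99, -0.16], [-3.1, 3.1]. Speed limits (rad/s): [2.79, 2.79, 3.14, 3.14, 3.14, 3.14].

### API

Orientations are given as a unit quaternion [x, y, z, w].
In Python, from bench import read_state, get_image, get_calibration, job_done gives the robot as it stands.
- The arm moves only by the shell command python3 -m creep 'ROWS'. ROWS is a JSON object of lists of equal length, an entry for each row: "translation": the shift along the world's x, y, z in cm, a list of three; "delta_rot": the turn, a rotation vector about the world's x, y, z in degrees, a list of three; "hand": the finger opening in cm, from 0 to 8.54. A call has 1 to 8 rows; each row is the pose to reach, as a shift and turn from the pose commanded when the call began; what a row does not reach only later rows make up. A row lasts 1/8 s, in which the tool goes at most 62.5 mm and 10.7 degrees, less where a joint would pass 70% of its speed; a pose out of reach is approached as far as the arm can. A call with a gripper value outside its range is refused whole. The fingers move at their own pace and stop on an object; the grip force is fixed at half the most. Time passes only in rows, so rows that repeat a pose let the fingers close. It gives the time, the measured TCP pose, the force, the opening and the grip force at its end, in the units of the state.
- read_state(): the state, without advancing time (a new reading comes with each control period).
- get_image(name): name is "scene" or "top" or "wrist"; returns (picture, depth): 384x512x3 uint8, red, green, blue; 384x512 float32, mm along the optical axis (not along the pixel's ray), 0 where there is no reading.
- get_calibration(name): a dict with "intrinsics" (3x3 intrinsics, pixels), "dist" ([k1, k2, p1, p2, k3] as OpenCV has them; the pictures are not rectified), "xyz" and "attitude" of the camera in the world. Camera axes: x right, y down, z forward; pixel columns grow to the right and rows downward; lengths in mm; the calibration is good to about 2 mm. A picture is of the moment at which its call begins: read the wrist's pose just before it. get_calibration takes no time and is no camera call; for the wrist camera it gives the pose at the moment of the call.
- job_done(): hands the job in; it is judged then, once.
The state is a dict: "clock": time; "joints": joint angles; "joint_vel": joint speeds; "joint_efforts": joint torques, N m; "position": TCP position; "ee_rot": TCP orientation; "contact_force": force on the tool from outside, world axes, zero at the start; "wrist_torque": the same for the moment, N m; "gripper_width": finger opening in mm; "grasp_force": force on a finger pad.
Only numpy, scipy, OpenCV 4.12 (cv2) and the standard library are available. Lean on these libraries where they do the work, as an engineer would, in place of code of your own. Each camera call takes 0.05 s, during which the arm holds its last target. There are 200 camera calls.

### The job

Two of the spice tubes stick half out of the wooden holder on the gold tray. Draw the one with the disc stopper all the way out of its hole, so that it lies in its lane on the tray, wholly clear of the holder, and push the one with the ball stopper fully home in its hole. Leave the short-capped tube, the grinder and the cup beside the tray where they are, and let go of everything.

Things in the scene. Friction and masses are not known exactly. Their poses are not given: they have to be found in the camera images.
- rack: Fixed gold-tone tray with a dark wooden tube holder at its far end. Origin: shelf level, midway along the holder's front face; +x straight into the holes, z up. Tray x=-190 to 120, y=+-125 mm, rim 14 mm high. Holder: block x=0 to 112 mm, 232 wide, 63 high, three level round holes (44 mm wide, 102 deep) in its front (robot side) at y=-76, 0, 76 mm, axes 31.5 mm high.
- lane_left (a point): Middle of the tray lane in front of the hole at rack y=+76 mm, on its floor 10 mm above the shelf, at rack x=-93 mm; axes as the rack's. Each hole has such a lane, x=-181 to -5 mm, with a rib on both sides (19 to 25 mm from its middle, top 18 mm above the shelf). A tube in lane or hole has its axis 30 mm above the shelf.
- lane_right (a point): The same point of the lane at rack y=-76 mm. The two outer lanes hold the disc tube and the ball tube, either way round.
- tube_disc: Loose aluminium tube, about 0.18 kg, body 40 mm wide, 100 long, level, stopper to the robot. White stopper like a spool: neck 12 mm wide, x=0 to -36 mm, then a disc 40 mm wide, x=-36 to -44. Origin: on the axis at the shoulder (body meets neck); +x to the foot at x=100; may be rolled. At first 30 to 60 mm is in the hole. Slides freely: a fingertip lowered to the neck can drag the disc.
- tube_ball: Loose tube like the disc one (40 mm wide, 100 long, about 0.18 kg), with a white ball stopper 36 mm wide, centre x=-22, near end x=-40 mm. Origin: on the axis at the shoulder where the body ends; +x to the foot at x=100 mm. At first 30 to 60 mm is in the hole, slides freely. Fully home its foot meets the hole's end, the shoulder flush with the holder's front (0 to 2 mm inside).
- tube_cap: Loose tube of the same size, home in the middle hole; only its short white ceramic cap (34 mm wide, 18 mm long) shows. Origin at the shoulder, +x to the foot. To be left alone.
- grinder: Loose steel cardamom grinder, upright, 52 mm diameter, 145 mm high, beside the holder at rack y about +190 mm. Origin: centre of its underside. To be left alone.
- cup: Loose small white cup, 64 mm across the rim, 55 mm high, beside the tray at rack y about -185 mm. Origin: centre of its underside. To be left alone.
There are look-alikes about, which are no part of the job. Leave any green or pink look-alike of the tube_ball alone.

How it is judged:
By the outcome, as a careful person would: the job done as asked, in the order asked, and still so for the second after the job is handed in, with the robot touching nothing.
It also fails if it takes over 43 s, if anything falls off the work surface, if the arm or the gripper's body presses on something with over 40 N, if the wrist force passes 120 N, or if a joint passes its speed limit or range.

## Working session

There is one attempt and no reset: what is moved stays moved. The work goes in short steps, Python scripts to look and compute and a shell command to move; the robot and the scene stay as the last step left them, time stands still between calls to the robot, and variables do not carry over. Pictures are saved under pics/ and viewed, at most 10 in all, crops included, and the job is handed in when it is done.

```bash
mkdir -p pics; ls; cat > h.py <<'E'
import numpy as np,cv2
from bench import *
from scipy.spatial.transform import Rotation as R
def cal(n):
    c=get_calibration(n);return np.array(c["intrinsics"],float),np.array(c["dist"],float),np.array(c["xyz"],float),R.from_quat(c["attitude"]).as_matrix() if np.size(c["attitude"])==4 else np.array(c["attitude"])
def ray(c,px):
    K,d,p,M=c;u=cv2.undistortPoints(np.array(px,float).reshape(-1,1,2),K,d).reshape(-1,2)
    return np.c_[u,np.ones(len(u))]@M.T
def onz(c,px,z):
    r=ray(c,px);return c[2]+r*((z-c[2][2])/r[:,2:3])
def cloud(n,c,dep):
    h,w=dep.shape;g=np.stack(np.meshgrid(np.arange(w),np.arange(h)),-1).reshape(-1,2)
    return (c[2]+ray(c,g)*dep.reshape(-1,1)).reshape(h,w,3)
def snap(n):
    c=cal(n);im,d=get_image(n);np.savez(f"{n}.npz",im=im,d=d);return c,im,d
E
python3 - <<'E'
from h import *
print(get_calibration("top"))
o=[]
for n in("top","scene"):
    c,im,d=snap(n);cv2.imwrite(f"pics/{n}0.png",im[:,:,::-1])
print(read_state())
E
```

```text
pics
{'intrinsics': array([[436.65476329,   0.        , 255.67858847],
       [  0.        , 436.65476329, 196.28846886],
       [  0.        ,   0.        ,   1.        ]]), 'dist': array([-0.15421302,  0.        ,  0.        ,  0.        ,  0.        ]), 'xyz': array([421.02041312,  77.83627495, 908.51802867]), 'attitude': array([ 0.71292111, -0.70059576,  0.02456804, -0.01747796])}
{'clock': 0.1, 'joints': array([ 1.44459195e+00,  3.85505060e-01,  6.77669215e-03, -4.25711474e-04,
       -1.19399640e+00, -2.58600971e-01]), 'joint_vel': array([-9.26366946e-04, -1.25575673e-03,  4.08994033e-03,  1.11876243e-03,
        1.81663360e-04,  5.42848232e-05]), 'joint_efforts': array([-4.09132672e-04, -3.93319523e+01,  1.88929564e+01,  4.19799373e+00,
       -2.59580775e-03,  5.57902567e-06]), 'position': array([234.40315817, 578.82718636, 230.3225713 ]), 'ee_rot': array([ 9.81532144e-01, -1.91294752e-01, -1.33631073e-04,  9.75197075e-04]), 'contact_force': array([-0.43279098, -0.63394439, -0.0495915 ]), 'wrist_torque': array([-0.01975222,  0.01457404, -0.00703699]), 'grasp_force': 0.0, 'gripper_width': 85.45924428312122}
```

View pics/top0.png

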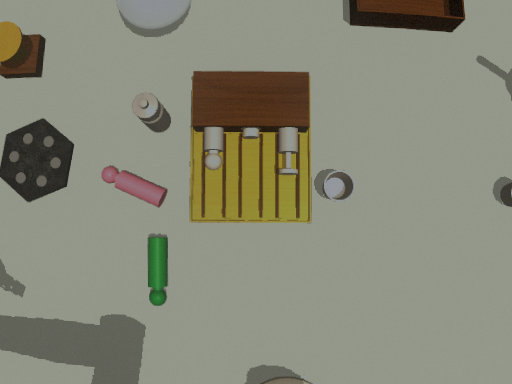

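View pics/scene0.png

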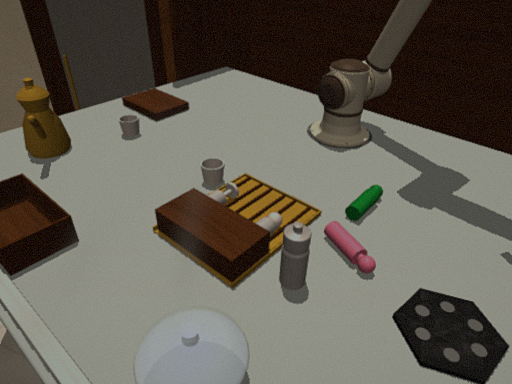

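Top view: the disc tube is on the right (body 288,140; disc 288,171) and the ball tube on the left (body 213,138; ball 213,161). The cap tube is in the middle (251,131), the grinder at (149,108) and the cup at (336,185). The ball-tube look-alikes are pink (135,185) and green (158,268), both off the tray. Next I measure and check with one close crop.

```bash
python3 - <<'E'
from h import *
c=cal("top");z=np.load("top.npz");im,d=z["im"],z["d"]
P=cloud("top",c,d)
hsv=cv2.cvtColor(im,cv2.COLOR_RGB2HSV)
reg=np.zeros(d.shape,bool);reg[60:230,185:318]=1
top=reg&(abs(P[...,2]-63)<8)
print("shelf z",np.median(P[300:330,200:300,2]),"top z",np.median(P[90:110,220:290,2]),"floor",np.median(P[190:210,226:234,2]))
k=np.uint8(top);n,l,s,_=cv2.connectedComponentsWithStats(k);i=1+s[1:,4].argmax()
pts=np.argwhere(l==i)[:,::-1]
w=onz(c,pts,63)[:,:2].astype(np.float32);r=cv2.minAreaRect(w);print("holder",r,cv2.boxPoints(r))
# tray outline: gold mask
g=np.uint8(reg&(hsv[...,1]>100)&(hsv[...,2]>60));n,l,s,_=cv2.connectedComponentsWithStats(g);i=1+s[1:,4].argmax();print(s[i])
w=onz(c,np.argwhere(l==i)[:,::-1],14)[:,:2].astype(np.float32);
r=cv2.minAreaRect(w);print("tray",r,cv2.boxPoints(r))
wm=np.uint8(reg&(hsv[...,1]<70)&(hsv[...,2]>70));wm[:120]=0;
n,l,s,ce=cv2.connectedComponentsWithStats(wm)
for i in range(1,n):
  if s[i,4]>30:
    q=P[l==i];print(s[i],ce[i],np.percentile(q,[2,50,98],axis=0).round(1).tolist())
cv2.imwrite("pics/crop.png",cv2.resize(im[60:230,185:318,::-1],None,fx=3.5,fy=3.5,interpolation=cv2.INTER_CUBIC))
E
```

```text
shelf z -0.9023510394916912 top z 61.89945796669571 floor 9.069463241760957
holder ((666.1188354492188, 82.70410919189453), (112.94336700439453, 232.13656616210938), 0.9391528367996216) [[607.7523  197.8312 ]
 [611.5571  -34.27418]
 [724.48535 -32.42299]
 [720.68054 199.6824 ]]
[  190    71   121   152 15886]
tray ((580.4215087890625, 82.38044738769531), (317.81219482421875, 248.91537475585938), 0.6007428765296936) [[420.2192   205.1652  ]
 [422.82907  -43.736496]
 [740.6238   -40.404312]
 [738.0139   208.49739 ]]
[ 185  120  133  110 2219] [255.21180712 193.75574583] [[406.2, -59.1, -4.3], [450.0, 55.1, -1.0], [631.2, 219.5, 3.2]]
[204 126  20  44 693] [212.98701299 145.9004329 ] [[528.7, 139.5, 33.0], [574.1, 156.4, 44.3], [610.1, 175.6, 50.6]]
[243 127  16  11 164] [250.57926829 132.05487805] [[593.8, 67.0, 30.2], [601.9, 81.4, 41.9], [612.5, 97.5, 46.7]]
[279 127  19  47 647] [288.00618238 146.45749614] [[520.6, -12.3, 32.1], [578.5, 6.8, 45.0], [612.4, 24.4, 51.1]]
```

View pics/crop.png

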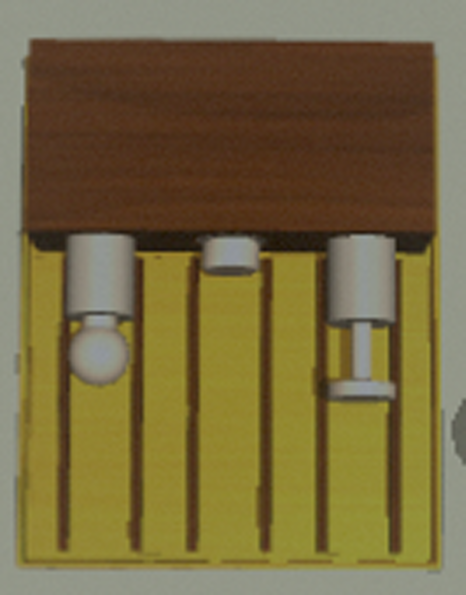

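The crop confirms it: the ball tube is in the left lane and the disc tube in the right. Neither is coloured, and the look-alikes are off the tray. The rack front centre is about (609.6, 81.8) with yaw about 0.9°, and the disc neck is about (547, 5). Now I move above the neck and line up the yaw (+23°).

```bash
python3 -m creep '{"translation":[[1.5,-2.8,0],[4,-7.4,0],[6.8,-12.5,0],[9.6,-17.7,0],[12.4,-22.8,0],[15.2,-28,0],[18,-33.1,0],[20.8,-38.3,0]],"delta_rot":[[0,0,3],[0,0,6],[0,0,9],[0,0,12],[0,0,15],[0,0,18],[0,0,21],[0,0,23]],"hand":[8,7,6,5,4,3,2.2,2.2]}'
python3 -m creep '{"translation":[[2.8,-5.2,0],[5.6,-10.3,-0.5],[7.8,-14.4,-1],[9.4,-17.4,-2],[10.4,-19.1,-3],[10.4,-19.1,-3],[10.4,-19.1,-3]],"delta_rot":[[0,0,0],[0,0,0],[0,0,0],[0,0,0],[0,0,0],[0,0,0],[0,0,0]],"hand":[2.2,2.2,2.2,2.2,2.2,2.2,2.2]}'
python3 - <<'E'
from h import *
s=read_state();print(s["position"],R.from_quat(s["ee_rot"]).as_matrix().round(3).tolist(),s["gripper_width"],s["contact_force"])
c,im,d=snap("wrist");print(c[2],c[3].round(2).tolist());cv2.imwrite("pics/w1.png",im[:,:,::-1])
E
```

```text
clock: 1.1
position: [443.0, 194.5, 231.2]
ee_rot: [1.0, 0.009, -0.0, -0.0]
contact_force: [1.2, 0.1, 0.7]
gripper_width: 22.2
grasp_force: 0.0
clock: 1.98
position: [546.4, 6.0, 201.4]
ee_rot: [1.0, 0.009, -0.0, -0.0]
contact_force: [-0.3, 0.1, 0.9]
gripper_width: 22.2
grasp_force: 0.0
[546.39819051   5.96419081 201.35775451] [[1.0, 0.017, -0.0], [0.017, -1.0, 0.0], [-0.0, -0.0, -1.0]] 22.196067815892 [-0.30605725  0.10115236  0.88475844]
[624.56830692   7.73885779 343.38134464] [[0.02, -0.95, -0.31], [-1.0, -0.02, -0.01], [0.0, 0.31, -0.95]]
```

View pics/w1.png

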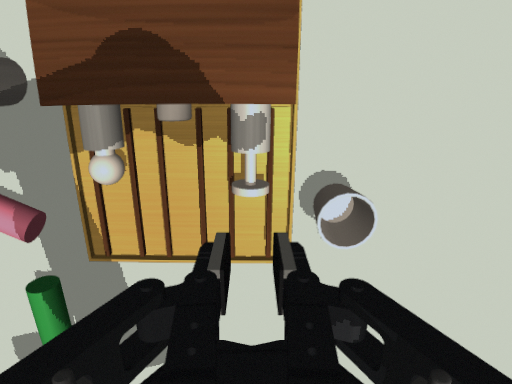

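The wrist view shows the neck at (250,165), the disc at (250,186), the ball at (107,168) and the holder's front edge at row ~104. Measuring from the wrist depth now.

```bash
cat > m.py <<'E'
from h import *
c=cal("wrist");z=np.load("wrist.npz");P=cloud("w",c,z["d"]);X,Y,Z=P[...,0],P[...,1],P[...,2]
print("floor",np.median(Z[190:240,222:230]),"holdertop",np.median(Z[60:90,150:280]))
u=(Z>55)&(Z<68)&(Y>0)&(Y<160)&(X<660);print("front x at z63",[np.percentile(X[u&(abs(Y-y)<4)],1).round(1) for y in(7,50,82,120,157)] )
for n,y0,(a,b) in(("disc",5,(215,290)),("ball",157,(75,140))):
  m=np.zeros(Z.shape,bool);m[100:200,a:b]=1;m&=(abs(Y-y0)<28)&(Z>24)&(Z<60)&(X<605)
  for x in range(515,606,4):
    q=m&(abs(X-x)<2)
    if q.sum()>3: print(n,x,q.sum(),np.percentile(Y[q],[3,97]).round(1),Y[q].mean().round(1),"zmax",np.percentile(Z[q],97).round(1))
  print("xmin",np.percentile(X[m],[.5,2]))
E
python3 m.py
```

```text
floor 10.369933342135852 holdertop 62.77284960524051
front x at z63 [np.float64(613.1), np.float64(612.5), np.float64(612.1), np.float64(611.9), np.float64(611.1)]
disc 523 127 [-10.2  25. ] 8.0 zmax 51.1
disc 527 201 [-10.1  26.1] 9.3 zmax 51.1
disc 531 186 [-10.2  22.2] 4.7 zmax 50.2
disc 535 45 [ 2.4 12.8] 7.7 zmax 36.6
disc 539 38 [ 2.5 12.9] 7.6 zmax 37.0
disc 543 40 [ 2.6 12.9] 7.7 zmax 37.1
disc 547 41 [ 2.7 13. ] 7.9 zmax 37.6
disc 551 46 [ 2. 13.] 7.6 zmax 37.0
disc 555 47 [ 1.7 13.1] 7.3 zmax 37.2
disc 559 45 [ 1.8 13.1] 7.6 zmax 36.7
disc 563 14 [ 2.3 12.8] 7.5 zmax 37.1
disc 567 147 [-9.8 26.1] 8.6 zmax 50.7
disc 571 159 [-9.7 26.1] 8.1 zmax 50.8
disc 575 163 [-10.5  26.1] 8.1 zmax 50.8
disc 579 162 [-10.5  26.1] 8.2 zmax 50.5
disc 583 172 [-10.3  26. ] 7.6 zmax 50.6
disc 587 167 [-10.2  26.1] 8.2 zmax 50.6
disc 591 163 [-10.1  26.1] 8.1 zmax 50.5
disc 595 172 [-9.9 26.1] 8.1 zmax 50.1
disc 599 174 [-9.8 26.1] 7.8 zmax 50.7
disc 603 167 [-9.6 26.1] 8.4 zmax 50.2
xmin [521.70430854 522.73046691]
ball 527 12 [152.  161.9] 156.5 zmax 40.1
ball 531 53 [146.  165.8] 154.6 zmax 43.7
ball 535 86 [143.9 168. ] 154.1 zmax 46.6
ball 539 121 [142.7 171.3] 154.1 zmax 48.0
ball 543 127 [142.  171.6] 154.2 zmax 48.4
ball 547 146 [141.9 171.9] 154.5 zmax 48.2
ball 551 145 [142.5 170.6] 153.8 zmax 47.1
ball 555 142 [144.7 170.7] 155.5 zmax 45.1
ball 559 103 [147.2 167.7] 156.1 zmax 42.3
ball 563 75 [149.9 165.6] 156.4 zmax 40.7
ball 567 104 [140.1 173.6] 154.6 zmax 50.6
ball 571 161 [140. 173.] 153.4 zmax 50.5
ball 575 170 [140.1 173.4] 153.5 zmax 50.2
ball 579 167 [140.3 173.4] 153.4 zmax 50.7
ball 583 177 [140.1 173.4] 153.6 zmax 50.2
ball 587 179 [140.5 173.9] 154.2 zmax 50.2
ball 591 171 [140.5 174.5] 154.0 zmax 49.7
ball 595 171 [140.8 172.9] 153.4 zmax 50.1
ball 599 170 [140.9 173. ] 153.4 zmax 50.3
ball 603 188 [140.9 173. ] 154.4 zmax 50.3
xmin [529.25458438 532.36598756]
```

Neck: x 530–566, y ≈7.4, top 37 mm high, which fits the sizes given. Holder front at ≈611.5. Now I straddle the neck with the fingers 22 mm apart.

```bash
python3 -m creep '{"translation":[[0.15,0.1,-3],[0.15,0.1,-7],[0.15,0.1,-11],[0.15,0.1,-14],[0.15,0.1,-16],[0.15,0.1,-17],[0.15,0.1,-17.8],[0.15,0.1,-17.8]],"delta_rot":[[0,0,0],[0,0,0],[0,0,0],[0,0,0],[0,0,0],[0,0,0],[0,0,0],[0,0,0]],"hand":[2.2,2.2,2.2,2.2,2.2,2.2,2.2,2.2]}'
```

```text
clock: 3.02
position: [548.2, 6.6, 23.5]
ee_rot: [1.0, 0.009, 0.0, -0.0]
contact_force: [-0.6, -0.1, 1.0]
gripper_width: 21.8
grasp_force: 0.0
```

```bash
python3 -m creep '{"translation":[[-0.5,0,0],[-1,0,0],[-2,0,0],[-3.2,0,0],[-4.4,-0.1,0],[-5.6,-0.1,0],[-6.4,-0.1,0],[-6.8,-0.1,0]],"delta_rot":[[0,0,0],[0,0,0],[0,0,0],[0,0,0],[0,0,0],[0,0,0],[0,0,0],[0,0,0]],"hand":[2.2,2.2,2.2,2.2,2.2,2.2,2.2,2.2]}'
python3 -m creep '{"translation":[[-0.4,0,0],[-0.8,0,0],[-1.2,0,0],[-1.5,0,0],[-1.5,0,0],[-1.5,0,0],[-1.1,0,0],[-0.9,0,0]],"delta_rot":[[0,0,0],[0,0,0],[0,0,0],[0,0,0],[0,0,0],[0,0,0],[0,0,0],[0,0,0]],"hand":[2.2,2.2,2.2,2.2,2.2,2.2,2.2,2.2]}'
python3 - <<'E'
from h import *
c,im,d=snap("top");cv2.imwrite("pics/t2.png",cv2.resize(im[60:240,180:330,::-1],None,fx=3,fy=3))
E
```

```text
clock: 4.03
position: [479.6, 5.3, 23.4]
ee_rot: [1.0, 0.008, 0.0, 0.0]
contact_force: [0.9, -0.4, 0.4]
gripper_width: 21.9
grasp_force: 0.5
clock: 5.03
position: [471.3, 5.3, 23.2]
ee_rot: [1.0, 0.008, -0.0, 0.0]
contact_force: [-0.2, 0.9, -0.5]
gripper_width: 22.0
grasp_force: 0.0
```

View pics/t2.png

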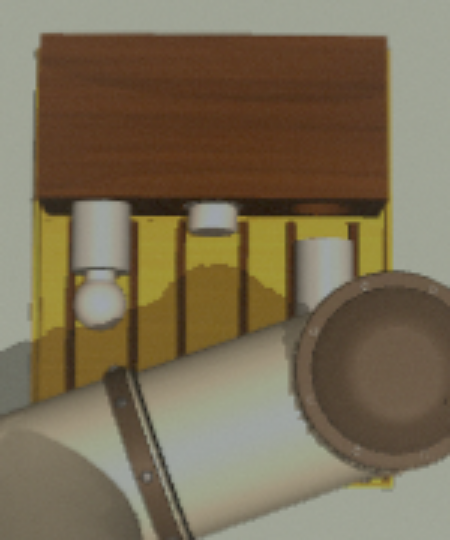

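The disc tube is out: the hole at (320,208) in the crop is dark and the foot at (325,240) is clear of the holder. Next I lift, close the fingers and go in front of the ball.

```bash
python3 -m creep '{"translation":[[0,0,2],[0,0,5],[0,0,8],[0,3,9],[1,7,9],[2,11,9],[3,14,9],[3.3,15.3,9]],"delta_rot":[[0,0,0],[0,0,0],[0,0,0],[0,0,0],[0,0,0],[0,0,0],[0,0,0],[0,0,0]],"hand":[2.2,2.2,2.2,2,1,0,0,0]}'
python3 -m creep '{"translation":[[0,0,-2],[0,0,-5],[0,0,-7],[0,0,-8.4],[0,0,-9],[0,0,-9],[0,0,-9]],"delta_rot":[[0,0,0],[0,0,0],[0,0,0],[0,0,0],[0,0,0],[0,0,0],[0,0,0]],"hand":[0,0,0,0,0,0,0]}'
python3 - <<'E'
from h import *
c,im,d=snap("wrist");P=cloud("w",c,d);X,Y,Z=P[...,0],P[...,1],P[...,2]
hsv=cv2.cvtColor(im,cv2.COLOR_RGB2HSV)
m=(abs(Y-158)<30)&(X>520)&(X<612)&(Z>25)&(Z<56)
for x in range(524,612,6):
  q=m&(abs(X-x)<3)
  if q.sum()>5:print(x,q.sum(),np.percentile(Y[q],[2,98]).round(1),np.percentile(Z[q],98).round(1))
cv2.imwrite("pics/w3.png",im[:,:,::-1])
E
```

```text
clock: 6.08
position: [504.4, 159.6, 113.1]
ee_rot: [1.0, 0.009, -0.0, 0.0]
contact_force: [0.1, -0.4, 0.3]
gripper_width: 0.3
grasp_force: 0.0
clock: 6.95
position: [504.5, 158.5, 24.0]
ee_rot: [1.0, 0.008, 0.001, -0.0]
contact_force: [-0.4, 0.4, -0.4]
gripper_width: 0.2
grasp_force: 0.0
530 185 [149.5 169.7] 43.9
536 655 [145.2 173.9] 47.2
542 980 [143.6 175.7] 48.3
548 1188 [143.4 175.7] 48.2
554 1159 [145.2 174. ] 46.3
560 769 [149.2 170. ] 42.1
566 839 [142.1 177.7] 50.2
572 1492 [141.7 178.2] 50.3
578 1538 [142.  178.3] 50.1
584 1598 [142.3 178.4] 50.2
590 1645 [142.2 178.5] 50.2
596 1708 [142.2 178.2] 50.2
602 1762 [142.3 178.3] 50.2
608 3002 [131.1 186.9] 55.5
```

View pics/w3.png

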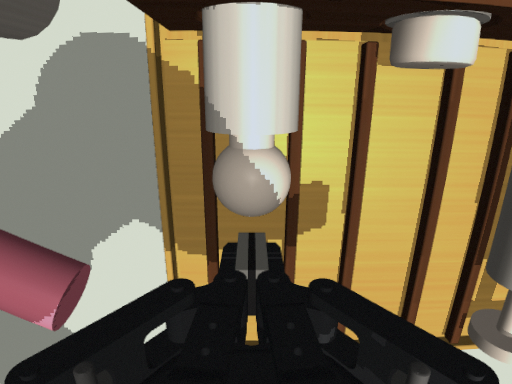

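The closed fingers (250,250) stand straight in front of the ball (252,178), which is at y≈159.6. Now I push.

```bash
python3 -m creep '{"translation":[[0.6,0.1,0],[1.2,0.1,0],[2,0.1,0],[2.9,0.1,0],[3.8,0.2,0],[4.5,0.2,0],[4.9,0.2,0],[5,0.2,0]],"delta_rot":[[0,0,0],[0,0,0],[0,0,0],[0,0,0],[0,0,0],[0,0,0],[0,0,0],[0,0,0]],"hand":[0,0,0,0,0,0,0,0]}'
python3 -m creep '{"translation":[[0.2,0,0],[0.3,0,0],[0.4,0,0],[0.5,0,0],[0.5,0,0]],"delta_rot":[[0,0,0],[0,0,0],[0,0,0],[0,0,0],[0,0,0]],"hand":[0,0,0,0,0]}'
```

```text
clock: 8.0
position: [554.2, 160.2, 23.1]
ee_rot: [1.0, 0.008, -0.0, 0.0]
contact_force: [-0.6, 0.2, -0.4]
gripper_width: -0.2
grasp_force: 0.5
clock: 8.62
position: [559.2, 160.4, 23.3]
ee_rot: [1.0, 0.008, 0.0, -0.0]
contact_force: [-1.8, -0.1, 0.3]
gripper_width: -0.1
grasp_force: 0.3
```

```bash
for i in 1; do python3 -m creep '{"translation":[[0.1,0,0],[0.2,0,0],[0.2,0,0]],"delta_rot":[[0,0,0],[0,0,0],[0,0,0]],"hand":[0,0,0]}'; done
python3 -m creep '{"translation":[[0.1,0,0],[0.1,0,0]],"delta_rot":[[0,0,0],[0,0,0]],"hand":[0,0]}'
```

```text
clock: 9.0
position: [561.2, 160.3, 23.4]
ee_rot: [1.0, 0.008, 0.0, -0.0]
contact_force: [-0.5, 0.1, -0.6]
gripper_width: 0.0
grasp_force: 0.3
clock: 9.25
position: [562.0, 160.3, 23.3]
ee_rot: [1.0, 0.008, -0.0, 0.0]
contact_force: [-1.1, 1.5, -0.2]
gripper_width: -0.0
grasp_force: 0.6
```

```bash
python3 -m creep '{"translation":[[0.1,0,0],[0.1,0,0]],"delta_rot":[[0,0,0],[0,0,0]],"hand":[0,0]}'
python3 -m creep '{"translation":[[0.1,0,0],[0.1,0,0]],"delta_rot":[[0,0,0],[0,0,0]],"hand":[0,0]}'
python3 - <<'E'
from h import *
c,im,d=snap("wrist");P=cloud("w",c,d);X,Y,Z=P[...,0],P[...,1],P[...,2]
for x in range(560,620,3):
  q=(abs(Y-159)<30)&(Z>25)&(Z<56)&(abs(X-x)<1.5)
  if q.sum()>5:print(x,q.sum(),np.percentile(Y[q],[2,98]).round(1),np.percentile(Z[q],98).round(1))
print("front",[np.percentile(X[(Z>60)&(Z<66)&(abs(Y-y)<5)],1).round(1) for y in(130,159,190)])
cv2.imwrite("pics/w4.png",im[:,:,::-1])
E
```

```text
clock: 9.5
position: [562.1, 160.0, 23.1]
ee_rot: [1.0, 0.008, -0.001, 0.0]
contact_force: [-4.5, 0.9, 2.0]
gripper_width: 0.2
grasp_force: 2.2
clock: 9.75
position: [562.2, 159.7, 23.0]
ee_rot: [1.0, 0.008, -0.002, 0.001]
contact_force: [-7.0, 0.9, 3.1]
gripper_width: -0.2
grasp_force: 3.4
569 788 [146.7 173.5] 54.0
572 675 [153.8 166.5] 55.5
575 105 [153.8 166.4] 55.8
578 112 [150.  171.1] 42.8
581 228 [147.2 172.5] 45.2
584 320 [145.4 174.5] 46.1
587 408 [144.1 175.4] 47.2
590 497 [143.7 176.3] 47.3
593 534 [143.2 176.4] 47.3
596 588 [143.8 175.9] 46.6
599 593 [144.7 174.9] 45.5
602 518 [146.6 172.7] 43.9
605 60 [152.5 166.1] 42.2
front [np.float64(611.6), np.float64(558.3), np.float64(610.9)]
```

View pics/w4.png

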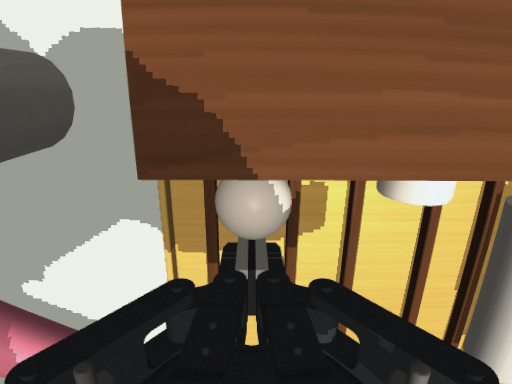

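The ball tube is home: force rises with no motion, and the ball's centre at x≈591 puts the shoulder at ≈613, just inside the front (611.3). I back off and lift away.

```bash
python3 -m creep '{"translation":[[-0.6,0,0],[-1.5,0,0],[-3,0,0],[-4,0,2],[-4,0,6],[-5,2,11],[-7,6,16],[-9,10,20]],"delta_rot":[[0,0,0],[0,0,0],[0,0,0],[0,0,0],[0,0,0],[0,0,0],[0,0,0],[0,0,0]],"hand":[0,0,0,0,0,0,0,0]}'
python3 -m creep '{"translation":[[-2,5,0],[-5,10,0],[-8,15,0],[-12,19,0],[-16,23,0],[-19,26,0],[-20,27,0],[-20,27,0]],"delta_rot":[[0,0,0],[0,0,0],[0,0,0],[0,0,0],[0,0,0],[0,0,0],[0,0,0],[0,0,0]],"hand":[0,0,0,0,0,0,0,0]}'
python3 - <<'E'
from h import *
c,im,d=snap("top");P=cloud("t",c,d);X,Y,Z=P[...,0],P[...,1],P[...,2]
hsv=cv2.cvtColor(im,cv2.COLOR_RGB2HSV)
for n,y in(("disc",6),("ball",158)):
  m=(abs(Y-y)<22)&(X>420)&(X<606)&(Z>28)&(Z<56)&(hsv[...,1]<70)
  print(n,np.percentile(X[m],[1,99]),np.percentile(Y[m],[2,98]),Z[m].max())
cv2.imwrite("pics/t4.png",im[:,:,::-1]);print(read_state()["contact_force"])
E
```

```text
clock: 10.8
position: [473.7, 259.5, 223.9]
ee_rot: [1.0, 0.008, 0.001, -0.001]
contact_force: [0.4, 1.1, -0.5]
gripper_width: 0.1
grasp_force: 0.0
clock: 11.8
position: [274.0, 528.8, 221.7]
ee_rot: [1.0, 0.009, -0.0, 0.0]
contact_force: [0.6, 0.7, -0.0]
gripper_width: 0.0
grasp_force: 0.0
disc [444.75211164 586.91338452] [-12.72875051  23.87631775] 53.76342222695962
ball [573.61500358 605.05881029] [142.04036747 173.03179571] 49.39758233388159
[-0.01153658  0.13552008  0.08377353]
```

View pics/t4.png

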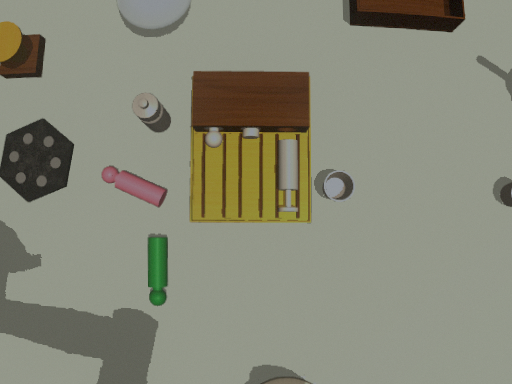

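The disc tube lies in its lane (x 444–588, about 22 mm clear of the holder). The ball tube is home with its near end at ≈572, and nothing else has moved.

```bash
python3 -c "from bench import *; print(job_done())"
```

```text
the job is handed in; nothing more can be done
None
```

The job is handed in: the disc tube lies in its lane about 22 mm clear of the holder, the ball tube is pushed fully home, and the robot is touching nothing; the clock read about 12 s, and the hand-in returned no verdict.

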